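# Clamp a glued pair of test bars with one turn of the hand wheel

### The job

A freshly glued pair of test bars lies in the small screw press, one end still sticking out to the right. With the fingertips, push the pair along the bed until it is fully home against the end stop; then push the hand wheel round by its upright spoke handle through exactly one turn clockwise, seen from above, so that the handle is back where it began and the shoe clamps the pair. Lift nothing, and leave the things around the press where they are.

Things in the scene. Friction and masses are not known exactly. Their poses are not given: they have to be found in the camera images.
- press: small grey C-frame bench screw press, fixed. Origin on the worktop below the wheel axis; x points to the column behind, y along the bed towards the end stop, z up. Bed 96 mm wide in x, y = -100 to +108 mm, its top 30 mm above the worktop, with two guide strips 10 mm high, 69 mm apart inside. Column at x = 62 to 118 mm; column and arm (top 140 mm above the worktop) stay below the wheel.
- stop_face (a point): foot of the press's end stop, a 26 mm high steel bar across the bed: this point is on its working face (which looks along the press's -y), at bed height, 87 mm from the wheel axis
- wheel_axis (a point): centre of the hand wheel on its upright axis, 165 mm above the worktop. The wheel lies level: ring of 120 mm mean diameter, 13 mm thick (top at 173 mm), three spokes, hub; the end of the screw stands up through the hub to 198 mm. The wheel stays at its height; each clockwise turn drives the screw and the sprung shoe 8 mm down.
- handle (a point): the wheel's spoke handle: an upright black barrel-shaped grip, 19 mm diameter, standing on the ring at the end of one spoke, 60 mm from the wheel axis, from 170 to 227 mm above the worktop, revolving freely on its own pin. This point is on its centre line, 198 mm above the worktop, and goes round with the wheel.
- wheel (a joint): angle of the hand wheel in rad, growing clockwise seen from above; one turn is 6.283; starts from -0.35 to 0.35. At 0 the handle bears 2.36 rad counter-clockwise from the press's x axis (front left). It turns with friction (about 4 N at the handle) and stays where it is left.
- pair_mid (a point): centre (half-way up) of the loose glued pair of sand-coloured test bars lying on the press bed: 194 mm long along the press's y, 65 wide, 43 high, waisted half-way up, 0.7 kg, slides at about 5 N; ends 97 mm either side of this point. It starts 25 to 55 mm short of the stop, its -y end sticking out to the right. Fully home this point is at y = -10 mm in the press's frame.
- shoe: the sprung pressure shoe under the wheel: a 48 x 90 mm steel pad with a black rubber face, about 3 mm above the pair at the start; it comes down on the pair when the wheel is turned clockwise. Its origin is 76 mm below its rubber face.
- spare_pair: another glued pair of test bars of the same kind, lying on the worktop at the front right, not in the press; bystander, origin at the centre of its underside
- spirit_bottle: white bottle 62 mm diameter, 159 mm high, left of the press; bystander, origin under its centre
- hardener_bottle: white bottle with black cap, 68 mm diameter, 181 mm high, left behind the press; bystander, origin under its centre
- mixing_cup: white cup 79 mm diameter, 88 mm high, at the front; bystander, origin under its centre
- chip_brush: flat brush 218 mm long, lying in front of the press; bystander
- marker: black marker 130 mm long lying at the front right; bystander
- rose_bar: pink cast bar 102 mm long, 24 mm high, on the board at the back right; bystander
- spirit_bottle_b: white bottle 54 mm diameter, 168 mm high, on the board behind; bystander, origin under its centre

How it is judged:
By the outcome, as a careful person would: the job done as asked, in the order asked, and still so for the second after the job is handed in, with the robot touching nothing.
It also fails if it takes over 72 s, if anything falls off the work surface, if the arm or the gripper's body presses on something with over 40 N, if the wrist force passes 120 N, or if a joint passes its speed limit or range.

### The arm

A 6-joint arm with a two-finger parallel gripper is mounted at the origin on a cart in front of the work surface, level with it; the furniture and walls round the work are solid. World frame = base frame: x ahead of the robot, y to its left, z up, the work surface at z = 0. Lengths are in m, angles in rad, forces in N, time in s.
With the tool pointing down it reaches from about 0.275 to 0.825 m from the base axis. Payload 4.9 kg.
Tool frame: the origin (TCP) lies at the very end of the fingers, on their centre line; the grasp point (between the pads) lies 19 mm behind it; z points along the fingers, y is the direction in which the jaws open and shut (so a half turn about z gives the same grasp; the last joint's range is limited). The gripper opens to 85 mm and grips with 20 to 120 N. Pads are 22 mm wide; open, the fingers measure 114 mm over their backs; the gripper's body (76 mm by 85 mm) begins 54 mm behind the grasp point. The pads swing forward as they close: fully open they stand 13 mm farther back than shut.
Start: joints at [-1.465, 0.326, -0.193, 1.052, 0, 1.437], TCP at [0.131, -0.534, 0.196] pointing down, gripper open.
Joint ranges: [-2.65, 2.65], [-0.97, 1.79], [-1.3, 1.35], [-1.93, 2.1], [-1.47, 1.37], [-3.14, 3.14]. Speed limits (rad/s): [2.57, 2.57, 3.14, 3.14, 3.14, 3.14].

### API

Orientations are given as a 3x3 rotation matrix whose columns are the frame's x, y, z axes.
In Python, from cell import env, effector, optics, order gives the robot as it stands. Calls block until the motion is done:
- env.goto(position, orientation): joint-space move of the TCP to a pose.
- env.move_l(position, rot=None, vel=0.15, f_stop=None): straight line of the TCP; rot=None keeps the orientation; vel is the mean speed in m/s. With f_stop (N) it stops when the force on the tool has changed by that much, and returns True; else False.
- env.move_joints(angles): joint-space move.
- effector.release() and effector.clamp(grip_force=None): open the fingers fully, or close them until they stop; grip_force is the grip in N (None keeps the last).
- env.dwell(seconds).
- env.ik(position, orientation): joint angles nearest the present ones, or None.
- env.read_state(): the state.
- optics.read_camera(name): name is "side" or "top"; returns the picture (400x640x3 uint8, red, green, blue); there is no depth.
- optics.calibration(name): a dict with "vfov" (degrees; the focal length in pixels is half the picture's height over the tangent of half this angle, whatever the lens; pixels are square), "cx", "cy" (the principal point, pixels), "world_to_cam" (4x4, takes a point from world to camera coordinates). Camera axes: x right, y down, z forward; pixel columns grow to the right and rows downward; lengths in m; the calibration is good to about 2 mm. A picture is of the moment at which its call begins. calibration takes no time and is no camera call.
A pose or a line that the arm cannot do raises env.Unreachable and nothing moves.
- order.finish_job(): hands the job in, once; it reports no verdict.
Trained networks look in the newest picture that a camera, given by its name, has taken for a name from the list of things; names that differ only in an ending like _2 or _b are one class to them, and where a whole thing is asked for, a point or a joint stands for the part that bears it (a point fixed in the world has none). Each returns a list of dicts, best first, with "confidence" (0 to 1); they miss things now and then, are a little off and sometimes report something else, mostly with a low value. They report only what shows in the picture. A call takes as long as a camera call.
- optics.outline_of(camera, query): "pixels" (400x640 bool, what is visible of it) and "centre" ([column, row] in pixels, amid what is visible of it).
- optics.landmark_of(camera, query): "centre" ([column, row] in pixels: a listed point, or the origin of a listed thing).
The state is a dict: "clock": time; "joint_pos": joint angles; "dq": joint speeds; "joint_efforts": joint torques, N m; "eef_pos": TCP position; "tool_rot": TCP orientation; "wrist_force": force on the tool from outside, world axes, zero at the start; "moment": the same for the moment, N m; "opening": opening from 0.0 (shut) to 1.0 (fully open).
Only numpy, scipy, OpenCV 4.12 (cv2) and the standard library are available. Lean on these libraries where they do the work, as an engineer would, in place of code of your own. Each camera call takes 0.05 s, during which the arm holds its last target.

## Working session

There is one attempt and no reset: what is moved stays moved. The work goes in short steps, each a Python script; the robot and the scene stay as the last script left them, time stands still between calls to the robot, and variables do not carry over. Pictures are saved under pics/ and viewed, and the job is handed in when it is done.

```bash
mkdir -p pics; ls; cat > h.py <<'E'
import numpy as np, cv2
from cell import env, effector, optics, order
def K(n):
    c=optics.calibration(n); f=200/np.tan(np.radians(c["vfov"])/2)
    return f,c["cx"],c["cy"],np.array(c["world_to_cam"])
def proj(n,p):
    f,cx,cy,T=K(n); q=T[:3,:3]@np.array(p)+T[:3,3]; return np.array([cx+f*q[0]/q[2],cy+f*q[1]/q[2]])
def ray(n,uv):
    f,cx,cy,T=K(n); R=T[:3,:3]; o=-R.T@T[:3,3]; d=R.T@np.array([(uv[0]-cx)/f,(uv[1]-cy)/f,1]); return o,d/np.linalg.norm(d)
def atz(n,uv,z):
    o,d=ray(n,uv); return o+d*(z-o[2])/d[2]
def snap(n,fn):
    im=optics.read_camera(n); cv2.imwrite("pics/"+fn,im[:,:,::-1]); return im
E
python3 - <<'E'
from h import *
for n in("side","top"):
    snap(n,n+"0.png"); f,cx,cy,T=K(n); print(n,f,cx,cy,(-T[:3,:3].T@T[:3,3]).round(3),T[:3,:3].round(2).tolist())
    for q in["press","stop_face","wheel_axis","handle","pair_mid","shoe","spare_pair","spirit_bottle","hardener_bottle","mixing_cup"]:
        print(q,[(np.round(d["centre"]).tolist(),round(d["confidence"],2)) for d in optics.landmark_of(n,q)[:3]])
print(env.read_state())
E
```

```text
pics
side 377.1905079622527 318.9414564122309 197.91378723511394 [ 0.369 -1.125  0.699] [[0.98, -0.19, -0.0], [-0.09, -0.45, -0.89], [0.16, 0.87, -0.46]]
press [([302.0, 212.0], 0.56), ([298.0, 170.0], 0.15)]
stop_face [([298.0, 189.0], 0.63), ([272.0, 282.0], 0.41)]
wheel_axis [([301.0, 170.0], 0.8)]
handle [([286.0, 160.0], 0.87), ([276.0, 337.0], 0.23)]
pair_mid []
shoe []
spare_pair [([271.0, 283.0], 0.72), ([296.0, 193.0], 0.36)]
spirit_bottle [([361.0, 230.0], 0.93), ([261.0, 192.0], 0.64)]
hardener_bottle [([310.0, 182.0], 0.55)]
mixing_cup [([271.0, 245.0], 0.77)]
top 405.95984215263877 320.44057128649973 200.91300893456352 [0.078 0.008 1.567] [[-0.16, -0.99, -0.01], [-0.94, 0.15, -0.32], [0.32, -0.04, -0.95]]
press []
stop_face [([252.0, 226.0], 0.91)]
wheel_axis [([270.0, 212.0], 0.78)]
handle [([257.0, 224.0], 0.7), ([333.0, 252.0], 0.66), ([281.0, 265.0], 0.24)]
pair_mid []
shoe [([277.0, 224.0], 0.66)]
spare_pair []
spirit_bottle [([316.0, 176.0], 0.78), ([231.0, 264.0], 0.74), ([431.0, 237.0], 0.41)]
hardener_bottle [([223.0, 215.0], 0.74)]
mixing_cup []
{'clock': 1.1, 'joint_pos': array([-1.46520036e+00,  3.26192642e-01, -1.92619318e-01,  1.05204453e+00,
       -1.30013685e-05,  1.43658534e+00]), 'dq': array([4.94602257e-04, 7.80706112e-05, 2.45469528e-03, 5.78920496e-05,
       1.36292576e-03, 2.68862190e-04]), 'joint_efforts': array([ 1.21632615e-04, -4.43338573e+01,  2.62760621e+01,  1.16277777e-03,
       -1.54807149e-04, -3.87105388e-06]), 'eef_pos': array([ 0.1306327 , -0.53424625,  0.1963775 ]), 'tool_rot': array([[ 9.71383844e-01,  2.37515111e-01, -1.92700838e-05],
       [ 2.37515112e-01, -9.71383842e-01,  5.84572036e-05],
       [-4.83417883e-06, -6.13613192e-05, -9.99999998e-01]]), 'wrist_force': array([ 0.29437204, -0.10718698, -1.3332627 ]), 'moment': array([-0.02457401, -0.02231504,  0.00531879]), 'opening': 1.00014855914772}
```

```bash
python3 - <<'E'
import cv2
for n,(a,b,c,d) in {"side":(200,130,420,295),"top":(200,140,400,290)}.items():
    im=cv2.imread(f"pics/{n}0.png")[b:d,a:c]; s=800/(c-a) if n=="top" else 3.6
    cv2.imwrite(f"pics/{n}0z.png",cv2.resize(im,None,fx=s if n=="side" else 4,fy=s if n=="side" else 4,interpolation=cv2.INTER_CUBIC))
E
```

```text
(no output)
```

View pics/side0.png

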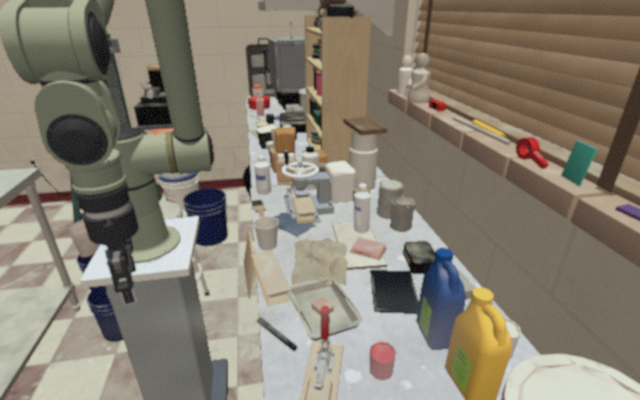

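View pics/top0.png

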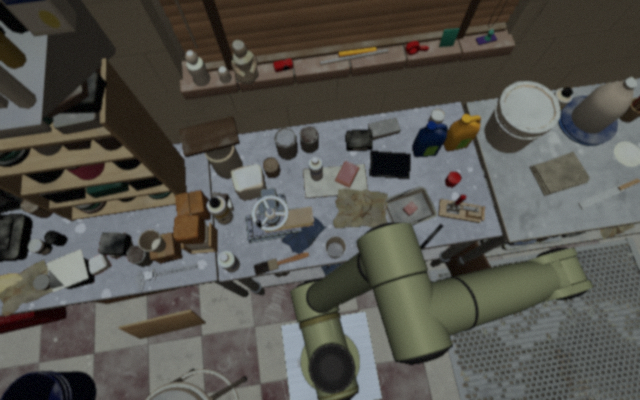

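View pics/side0z.png

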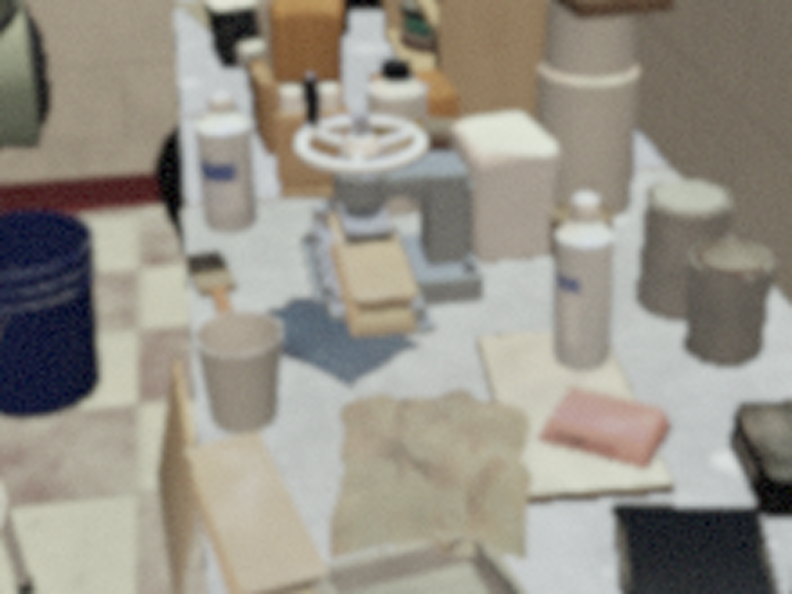

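View pics/top0z.png

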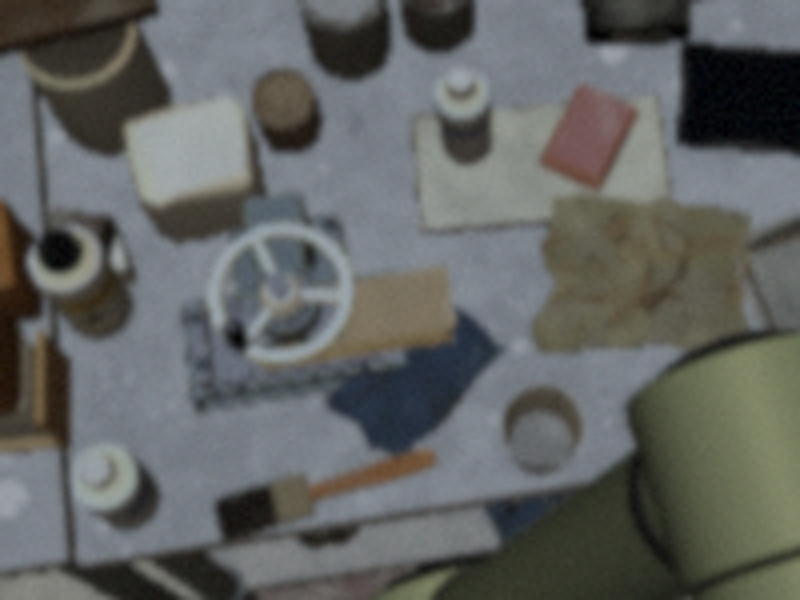

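The views show the wheel (top 270,213; side 300,169), the handle at front left (top 259,223; side 286,158), and the pair sticking out right (top 313,215). Next I'll triangulate and overlay a model.

```bash
cat > m.py <<'E'
from h import *
def tri(a,b):
    o1,d1=ray("side",a); o2,d2=ray("top",b)
    s=np.linalg.lstsq(np.c_[d1,-d2],o2-o1,rcond=None)[0]; p,q=o1+s[0]*d1,o2+s[1]*d2
    return (p+q)/2,np.linalg.norm(p-q)
def P(pose,l):
    x,y,a=pose; c,s=np.cos(a),np.sin(a); return np.array([x+c*l[0]-s*l[1],y+s*l[0]+c*l[1],l[2]])
def segs(pose,wa,py):
    S=[]
    def box(x0,x1,y0,y1,z0,z1,c):
        X=[(x0,y0),(x1,y0),(x1,y1),(x0,y1)]
        for i in range(4):
            a,b=X[i],X[(i+1)%4]
            S.append((P(pose,(*a,z0)),P(pose,(*b,z0)),c));S.append((P(pose,(*a,z1)),P(pose,(*b,z1)),c));S.append((P(pose,(*a,z0)),P(pose,(*a,z1)),c))
    box(-.048,.048,-.1,.108,0,.03,(0,255,0))
    box(-.0325,.0325,py-.097,py+.097,.03,.073,(0,0,255))
    box(-.048,.048,.087,.108,.03,.056,(255,255,0))
    t=np.linspace(0,2*np.pi,40)
    r=[P(pose,(.06*np.cos(u),.06*np.sin(u),.173)) for u in t]
    S+= [(r[i],r[i+1],(255,0,255)) for i in range(39)]
    b=2.36-wa; S.append((P(pose,(.06*np.cos(b),.06*np.sin(b),.17)),P(pose,(.06*np.cos(b),.06*np.sin(b),.227)),(0,255,255)))
    return S
def overlay(src,cam,pose,wa,py,box,out,k=5):
    im=cv2.imread("pics/"+src); a,b,c,d=box
    z=cv2.resize(im[b:d,a:c],None,fx=k,fy=k,interpolation=cv2.INTER_CUBIC); raw=z.copy()
    for p,q,col in segs(pose,wa,py):
        u=[tuple(int(v) for v in ((proj(cam,e)-[a,b]+.5)*k)) for e in(p,q)]
        cv2.line(z,u[0],u[1],col,1,cv2.LINE_AA)
    cv2.imwrite("pics/"+out,z)
E
python3 - <<'E'
from m import *
print("axis",tri((300.5,169.5),(270.2,212.7)))
print("handle",tri((286,158.5),(258.3,223.5)))
ax=atz("top",(270.2,212.7),.170);print(ax)
for n in("side","top"):
  for q in["pair_mid","press"]:
    for d in optics.outline_of(n,q)[:3]:
        m=d["pixels"].astype(np.uint8); r=cv2.minAreaRect(cv2.findNonZero(m)); print(n,q,d["confidence"],d["centre"],m.sum(),r)
        np.save(f"pics/{n}_{q}.npy",m)
for uv in[(240,207+15),]: pass
# bed front edge pts in top view zoomed 4x +(200,140)
for uv in[(200,407),(405,360),(455,345),(445,270)]: print(uv,atz("top",(200+uv[0]/4,140+uv[1]/4),.03),atz("top",(200+uv[0]/4,140+uv[1]/4),.073))
E
```

```text
axis (array([0.53478043, 0.13144955, 0.16515294]), np.float64(0.004276463925604245))
handle (array([0.49000988, 0.17462697, 0.19544229]), np.float64(9.587424827528791e-05))
[0.53096034 0.1309574  0.17      ]
side pair_mid 0.97 [304.3, 208.0] 480 ((302.826416015625, 205.10986328125), (33.182762145996094, 19.808076858520508), 73.61045837402344)
side pair_mid 0.68 [270.0, 276.5] 1370 ((270.9421691894531, 276.3757019042969), (55.55765914916992, 27.81283187866211), 72.18110656738281)
side pair_mid 0.34 [309.5, 155.4] 213 ((309.5, 166.5), (41.0, 15.0), 90.0)
side press 0.78 [309.6, 184.9] 1770 ((307.3000183105469, 185.6000213623047), (72.1045913696289, 48.608673095703125), 86.05481719970703)
side press 0.73 [278.5, 336.7] 349 ((276.38848876953125, 333.64495849609375), (48.59394836425781, 8.231095314025879), 37.56858825683594)
top pair_mid 0.62 [296.3, 218.4] 523 ((295.9385070800781, 217.50772094726562), (19.845558166503906, 34.23358917236328), 82.87498474121094)
top press 0.57 [268.0, 218.5] 1679 ((270.2926330566406, 213.55780029296875), (49.517601013183594, 53.58695602416992), 80.13418579101562)
top press 0.17 [227.5, 260.6] 338 ((228.00001525878906, 261.0), (22.62741470336914, 16.970561981201172), 45.0)
(200, 407) [0.47206923 0.23442671 0.03      ] [0.46103975 0.22810259 0.073     ]
(405, 360) [0.48678389 0.03181796 0.03      ] [0.47534273 0.03116233 0.073     ]
(455, 345) [ 0.49394478 -0.01866643  0.03      ] [ 0.48230327 -0.01790963  0.073     ]
(445, 270) [ 0.57170084 -0.02059379  0.03      ] [ 0.55788391 -0.01978307  0.073     ]
```

```bash
python3 - <<'E'
from m import *
pose=(.533,.131,.073)
hb=np.arctan2(.1746-.131,.490-.533)-.073; print(hb, 2.36-hb)
pe=.5*(np.array([.482,-.018])+[.558,-.02])-[.533,.131]; yl=-np.sin(.073)*pe[0]+np.cos(.073)*pe[1]; print(yl)
for cam,box in(("side",(250,130,370,240)),("top",(230,165,350,255))):
    overlay(cam+"0.png",cam,pose,2.36-hb,yl+.097,box,cam+"_ov1.png",6)
E
```

```text
2.276266194583647 0.08373380541635278
-0.14865234510309366
```

View pics/side_ov1.png

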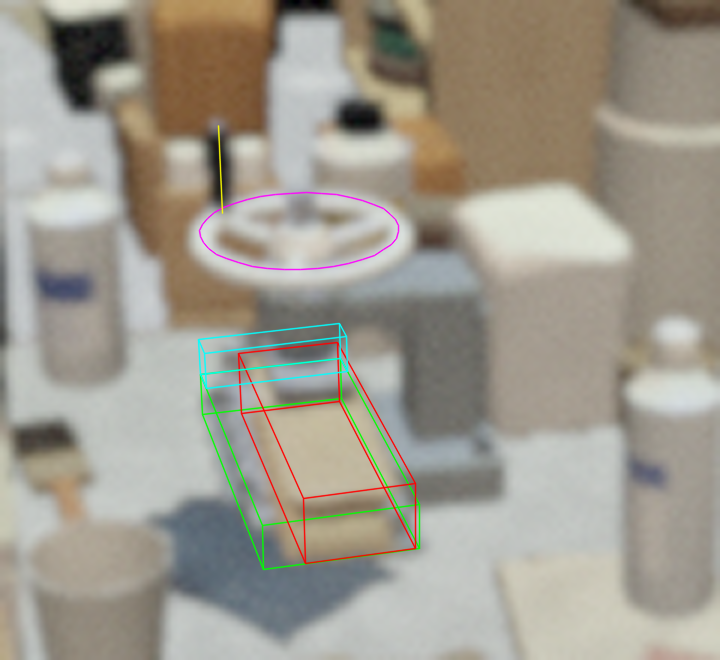

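View pics/top_ov1.png

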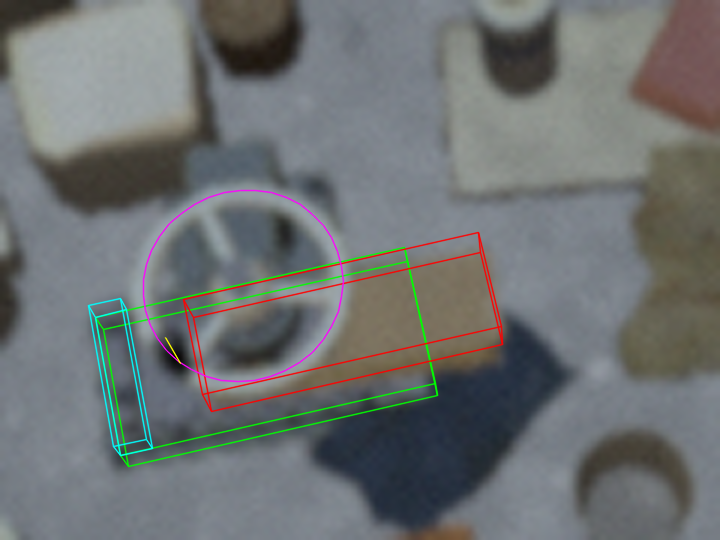

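```bash
python3 - <<'E'
from h import *
# average frames to cut noise (cameras cost 0.05 s)
for n,(a,b,c,d) in {"side":(265,140,335,225),"top":(240,180,330,250)}.items():
    im=np.mean([optics.read_camera(n).astype(float) for _ in range(6)],0)[:,:,::-1]
    np.save(f"pics/{n}_avg.npy",im)
    k=7 if n=="side" else 8.8
    z=cv2.resize(im[b:d,a:c].astype(np.float32),None,fx=k,fy=k,interpolation=cv2.INTER_CUBIC)
    z=np.clip((z-20)*1.4,0,255).astype(np.uint8)
    for u in range(a,c,10): cv2.line(z,(int((u-a+.5)*k),0),(int((u-a+.5)*k),8),(0,0,255),1); cv2.putText(z,str(u),(int((u-a)*k),20),0,.4,(0,0,255),1)
    for v in range(b,d,10): cv2.line(z,(0,int((v-b+.5)*k)),(8,int((v-b+.5)*k)),(0,0,255),1); cv2.putText(z,str(v),(10,int((v-b+.5)*k)+4),0,.4,(0,0,255),1)
    cv2.imwrite(f"pics/{n}_z2.png",z)
E
```

```text
(no output)
```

View pics/side_z2.png

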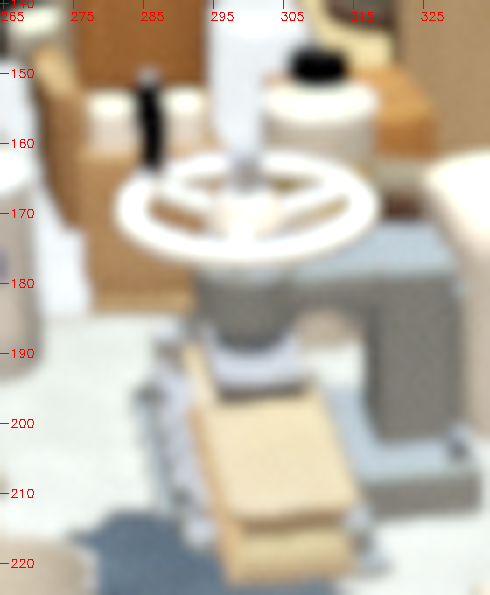

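View pics/top_z2.png

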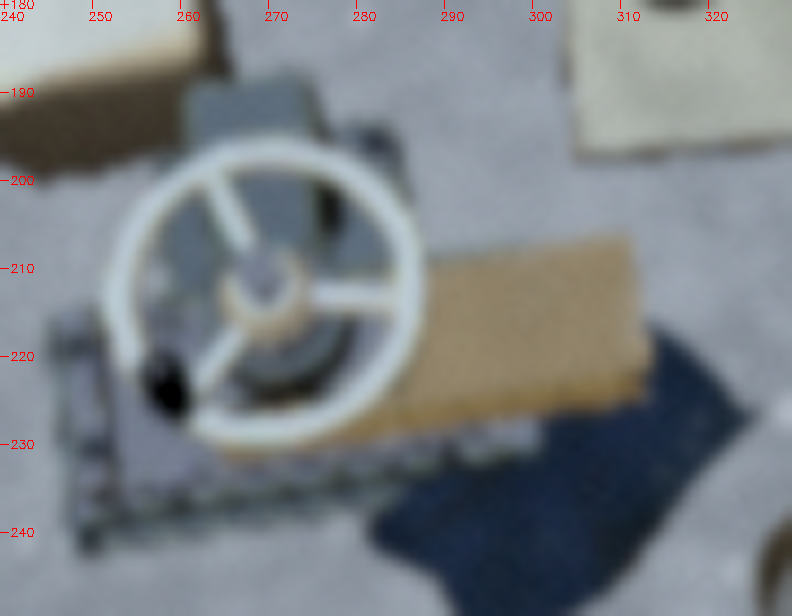

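```bash
python3 - <<'E'
from m import *
from scipy.optimize import least_squares
def pts(v):
    x,y,a,py,wa=v; e=py-.097; b=2.36-wa; h=.06*np.array([np.cos(b),np.sin(b)])
    return [("side",(-.0325,e,.073),(297.1,214.4)),("side",(.0325,e,.073),(314.8,212.4)),("side",(-.0325,e,.03),(297.1,222.9)),("side",(.0325,e,.03),(314.5,220.9)),
    ("top",(.0325,e,.073),(311.1,206.3)),("top",(-.0325,e,.073),(312.8,222.1)),("top",(-.0325,e,.03),(313,225)),
    ("top",(0,0,.1665),(269.6,212.6)),("side",(0,0,.1665),(299.9,169.5)),
    ("top",(*h,.198),(258.3,223.3)),("side",(*h,.198),(285.9,157.5)),
    ("top",(-.048,.108,0),(250,242.6)),("top",(.048,.108,.056),(245.2,215.6))]
def res(v): return np.concatenate([proj(c,P(v[:3],l))-uv for c,l,uv in pts(v)])
r=least_squares(res,[.533,.131,.0,-.05,0],loss="soft_l1")
print(r.x); print(res(r.x).reshape(-1,2).round(1).tolist())
for cam,box in(("side",(250,130,370,240)),("top",(230,165,350,255))):
    overlay(cam+"0.png",cam,r.x[:3],r.x[4],r.x[3],box,cam+"_ov2.png",6)
E
```

```text
[ 0.52945283  0.13101137  0.01462819 -0.05179812  0.07311036]
[[-0.7, -1.8], [0.5, -1.7], [-0.3, 0.7], [0.9, 0.7], [-0.7, -0.2], [0.4, -0.1], [0.4, 0.0], [0.8, 0.8], [-1.4, 0.0], [-0.4, 0.2], [-0.1, 0.3], [0.1, -0.9], [-0.4, -0.9]]
```

View pics/side_ov2.png

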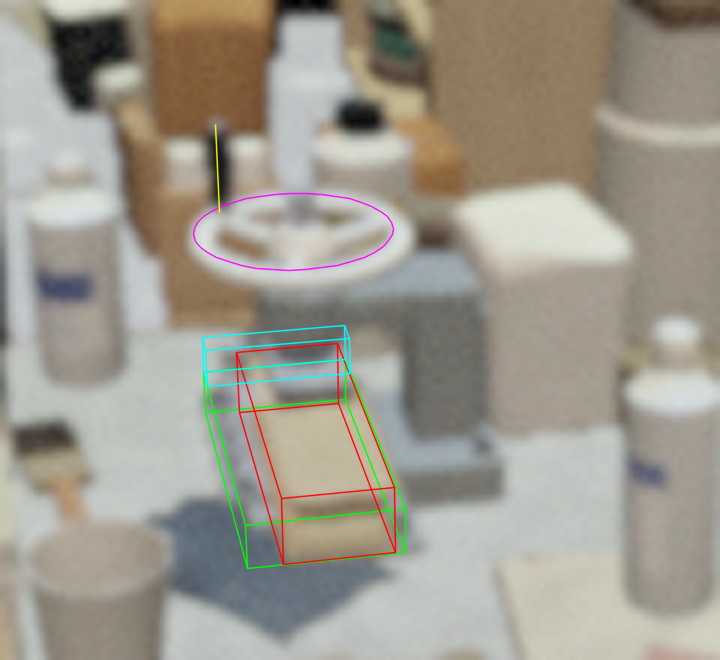

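View pics/top_ov2.png

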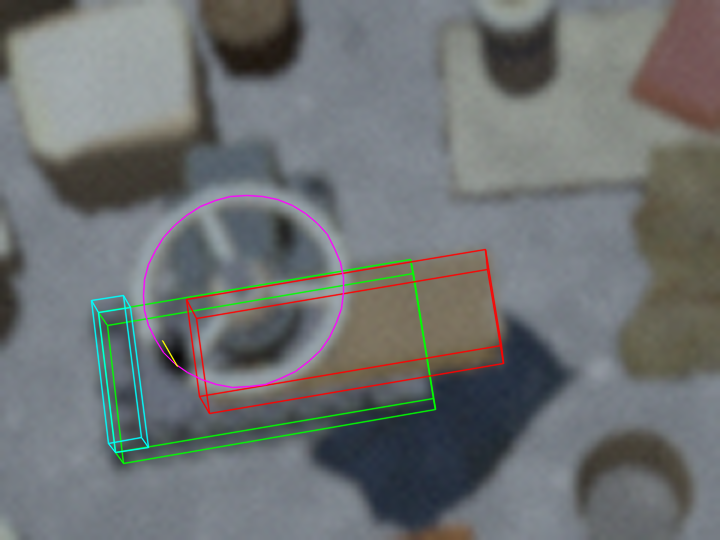

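The crease at side row about 214 is the waist and not the top edge, so I'll drop those two points. I'll refit and check the obstacles and reach.

```bash
cat > fit.py <<'E'
from m import *
from scipy.optimize import least_squares
def pts(v):
    x,y,a,py,wa=v; e=py-.097; b=2.36-wa; h=.06*np.array([np.cos(b),np.sin(b)])
    return [("side",(-.0325,e,.03),(297.1,222.9)),("side",(.0325,e,.03),(314.5,220.9)),
    ("top",(.0325,e,.073),(311.1,206.3)),("top",(-.0325,e,.073),(312.8,222.1)),("top",(-.0325,e,.03),(313,225)),
    ("top",(0,0,.1665),(269.6,212.6)),("side",(0,0,.1665),(299.9,169.5)),
    ("top",(*h,.198),(258.3,223.3)),("side",(*h,.198),(285.9,157.5)),
    ("top",(-.048,.108,0),(250,242.6)),("top",(.048,.108,.056),(245.2,215.6))]
def res(v): return np.concatenate([proj(c,P(v[:3],l))-uv for c,l,uv in pts(v)])
r=least_squares(res,[.533,.131,.0,-.05,0],loss="soft_l1")
E
cat > mo.py <<'E'
from m import *
def rot(zdir,xdir):
    z=np.array(zdir,float);z/=np.linalg.norm(z); x=np.array(xdir,float); x-=z*(x@z); x/=np.linalg.norm(x)
    return np.c_[x,np.cross(z,x),z]
def pdir(pose,l): return P((0,0,pose[2]),l)
def push_rot(pose,t,sgn=1):
    return rot(pdir(pose,(0,np.sin(t),-np.cos(t))),sgn*pdir(pose,(0,1,0)))
def wheel_pose(pose,b,off=.0205,z=.187,sgn=1,rad=.06,lead=0):
    # b handle bearing in press frame; clockwise motion -> tangent (sin b,-cos b)
    t=np.array([np.sin(b),-np.cos(b)]); q=rad*np.array([np.cos(b),np.sin(b)])-off*t
    return P(pose,(*q,z)), rot((0,0,-1),sgn*pdir(pose,(*t,0)))
E
python3 - <<'E'
from fit import *; from mo import *
print(r.x, res(r.x).reshape(-1,2).round(1).tolist())
pose=r.x[:3]
print("block",tri((340,166),(247,176)))
print("bottle_b top",tri((362,187),(315.5,161)), "b base?",atz("side",(361,230),0))
print("cup",tri((267,220),(335.5,246)),"spare",atz("side",(271,283),0.02),"hard top",tri((309.5,149),(214.5,202)),"spirit cap",tri((262,158),(224,257)))
for t in(0,.3,.5):
  for s in(1,-1):
    for y in(-.19,-.12):
      print(t,s,y,env.ik(P(pose,(0,y,.037)),push_rot(pose,t,s)))
b0=2.36-r.x[4]
for s in(1,-1):
  for k in range(0,360,30):
    p,R=wheel_pose(pose,b0-np.radians(k),sgn=s); q=env.ik(p,R); print(s,k,p.round(3),None if q is None else np.round(q,2))
E
```

```text
[ 0.52944209  0.13101402  0.01595118 -0.0504257   0.07459086] [[-0.3, 0.5], [0.9, 0.5], [-1.1, -0.2], [0.0, -0.1], [0.1, 0.0], [0.8, 0.8], [-1.4, 0.0], [-0.4, 0.2], [-0.1, 0.2], [0.2, -0.9], [-0.4, -0.9]]
block (array([0.70153646, 0.20374375, 0.13718213]), np.float64(0.0014517355710169926))
bottle_b top (array([ 0.70870036, -0.06163103,  0.16926448]), np.float64(0.005176450037066358)) b base? [ 0.71873696 -0.05372195  0.        ]
cup (array([ 0.39343844, -0.08505997,  0.09322379]), np.float64(0.0077744557956769085)) spare [ 0.38940433 -0.30098181  0.02      ] hard top (array([0.60277695, 0.32605059, 0.17124649]), np.float64(0.001156234245939739)) spirit cap (array([0.40398689, 0.313367  , 0.15013362]), np.float64(0.0054735572843187036))
0 1 -0.19 [-0.24810203  0.46235198 -0.44042666  0.66801769  0.          1.30674312]
0 1 -0.12 [-0.11817629  0.45589333 -0.45177759  0.66312541  0.          1.43666886]
0 -1 -0.19 [-0.24810203  0.46235198 -0.44042666  0.66801769  0.         -1.83484954]
0 -1 -0.12 [-0.11817629  0.45589333 -0.45177759  0.66312541  0.         -1.7049238 ]
0.3 1 -0.19 [-0
[... 1514 characters left out ...]
7 0.186 0.187] [ 0.22  0.3  -0.26  1.01  0.    0.01]
-1 60 [0.529 0.194 0.187] [ 0.22  0.36 -0.17  1.04  0.    0.54]
-1 90 [0.56  0.186 0.187] [ 0.2   0.41 -0.1   1.07  0.    1.04]
-1 120 [0.584 0.163 0.187] [ 0.15  0.44 -0.05  1.08  0.    1.52]
-1 150 [0.593 0.132 0.187] [ 0.1   0.44 -0.05  1.08  0.    1.98]
-1 180 [0.585 0.1   0.187] [ 0.04  0.41 -0.09  1.07  0.    2.46]
-1 210 [0.562 0.077 0.187] [ 0.01  0.36 -0.16  1.04  0.    2.94]
-1 240 [0.53  0.068 0.187] [-0.01  0.3  -0.25  1.02  0.   -2.84]
-1 270 [0.498 0.076 0.187] [ 0.    0.25 -0.33  1.    0.   -2.3 ]
-1 300 [0.475 0.099 0.187] [ 0.05  0.21 -0.37  0.99  0.   -1.73]
-1 330 [0.466 0.13  0.187] [ 0.12  0.21 -0.37  0.99  0.   -1.13]
```

```bash
python3 - <<'E'
from fit import *; from mo import *
pose=r.x[:3]; R=push_rot(pose,.5,1)
def st(m):
    s=env.read_state(); d=s["eef_pos"]-[*pose[:2],0]; a=pose[2]
    print(m,round(s["clock"],2),"local",np.round([np.cos(a)*d[0]+np.sin(a)*d[1],-np.sin(a)*d[0]+np.cos(a)*d[1],d[2]],4),"F",s["wrist_force"].round(1),s["opening"].round(2))
effector.clamp(20)
env.goto(P(pose,(0,-.215,.16)),R); st("above")
env.move_l(P(pose,(0,-.20,.037)),vel=.12); st("down")
print(env.move_l(P(pose,(0,-.13,.037)),vel=.05,f_stop=18)); st("a")
snap("side","side1.png"); snap("top","top1.png")
E
python3 - <<'E'
import cv2
a=cv2.imread("pics/side1.png")[130:250,230:370];b=cv2.imread("pics/top1.png")[165:285,220:360]
import numpy as np
z=np.vstack([a,b]);cv2.imwrite("pics/c1.png",cv2.resize(np.hstack([a,b]),None,fx=2.85,fy=4,interpolation=2))
E
```

```text
Traceback (most recent call last):
AttributeError: 'float' object has no attribute 'round'
[ WARN:0@0.014] global loadsave.cpp:275 findDecoder imread_('pics/side1.png'): can't open/read file: check file path/integrity
Traceback (most recent call last):
TypeError: 'NoneType' object is not subscriptable
```

```bash
cat >> mo.py <<'E'
def st(m,pose):
    s=env.read_state(); d=s["eef_pos"]-[*pose[:2],0]; a=pose[2]
    print(m,round(s["clock"],2),"local",np.round([np.cos(a)*d[0]+np.sin(a)*d[1],-np.sin(a)*d[0]+np.cos(a)*d[1],d[2]],4),"F",np.round(s["wrist_force"],1),round(float(s["opening"]),2))
def both(fn):
    A=snap("side","s"+fn)[130:250,230:370]; B=snap("top","t"+fn)[165:285,220:360]
    cv2.imwrite("pics/c"+fn,cv2.resize(np.hstack([A,B])[:,:,::-1],None,fx=2.85,fy=2.85*1.4,interpolation=2))
E
python3 - <<'E'
from fit import *; from mo import *
pose=r.x[:3]; R=push_rot(pose,.5,1)
st("above",pose)
env.move_l(P(pose,(0,-.20,.037)),vel=.12); st("down",pose)
print(env.move_l(P(pose,(0,-.13,.037)),vel=.05,f_stop=18)); st("a",pose)
both("1.png")
E
```

```text
above 4.78 local [-1.000e-04 -2.160e-01  1.601e-01] F [ 0.3  0.  -0.2] 0.0
down 5.96 local [ 0.0005 -0.2004  0.0376] F [ 0.1 -0.1  0.4] -0.0
False
a 7.51 local [ 1.000e-04 -1.302e-01  3.700e-02] F [ 0.6 -2.7 -0.1] -0.0
```

View pics/c1.png

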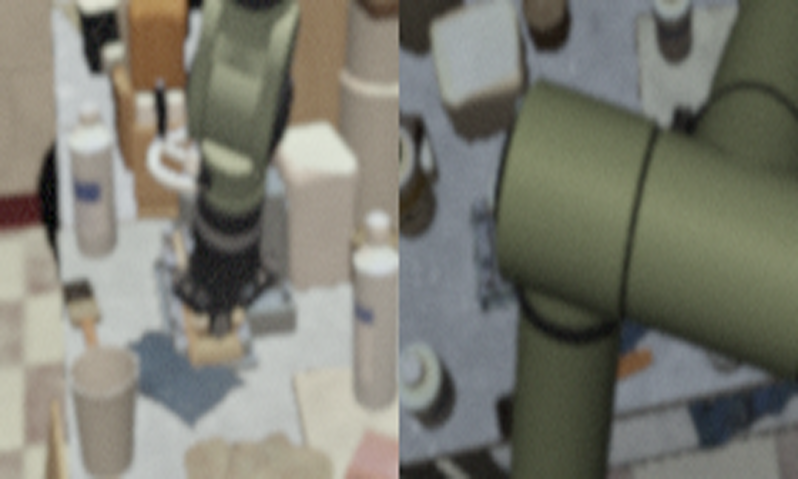

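```bash
python3 - <<'E'
from fit import *; from mo import *
s=env.read_state(); print(s["eef_pos"],s["tool_rot"].round(2).tolist())
u=proj("side",s["eef_pos"]); print(u,(u-[230,130])*[2.85,3.99])
z=cv2.imread("pics/s1.png")[170:235,270:340]; z=cv2.resize(z,None,fx=9,fy=9,interpolation=2)
for p in[s["eef_pos"]]:
    cv2.circle(z,tuple(int(v) for v in (u-[270,170]+.5)*9),4,(0,0,255),1)
cv2.imwrite("pics/z1.png",z)
E
```

```text
[0.53164886 0.00085795 0.03699794] [[-0.01, 1.0, -0.01], [0.88, 0.02, 0.48], [0.48, 0.0, -0.88]]
[305.27137262 218.14648975] [214.52341198 351.70449411]
```

View pics/z1.png

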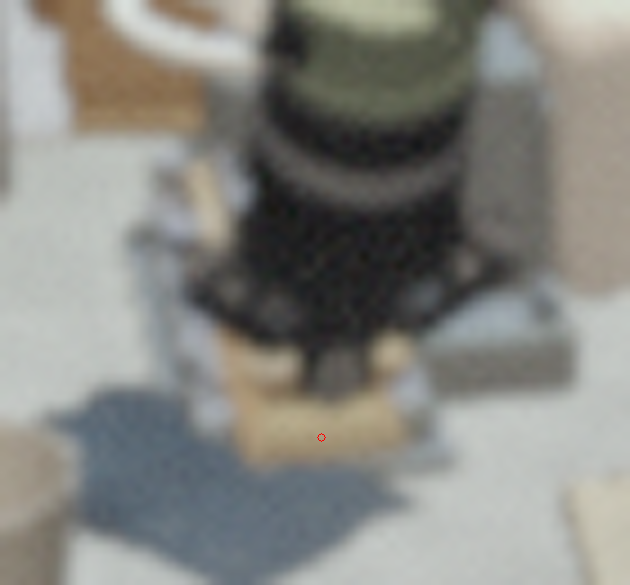

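```bash
python3 - <<'E'
from fit import *; from mo import *
for p in [(.1306,-.5342,.1964)]:
    u=proj("side",p); print(u)
    a,b=int(u[0])-40,int(u[1])-50
    z=cv2.resize(cv2.imread("pics/side0.png")[b:b+70,a:a+80],None,fx=8,fy=8,interpolation=2)
    cv2.circle(z,tuple(int(v) for v in (u-[a,b]+.5)*8),4,(0,0,255),1); cv2.imwrite("pics/z2.png",z)
for y in(-.147,-.14,-.13,-.12,-.11): print(y,proj("side",P(r.x[:3],(-.0325,y,.03))),proj("side",P(r.x[:3],(.0325,y,.03))))
E
```

```text
[136.02418274 306.34105292]
-0.147 [296.77447417 223.303824  ] [315.33726001 221.32859004]
-0.14 [296.47080953 222.27831868] [314.95006016 220.32128923]
-0.13 [296.04190636 220.82987056] [314.40311517 218.89841129]
-0.12 [295.61866909 219.40055674] [313.86333265 217.49416651]
-0.11 [295.20098619 217.99000057] [313.33057282 216.10819126]
```

View pics/z2.png

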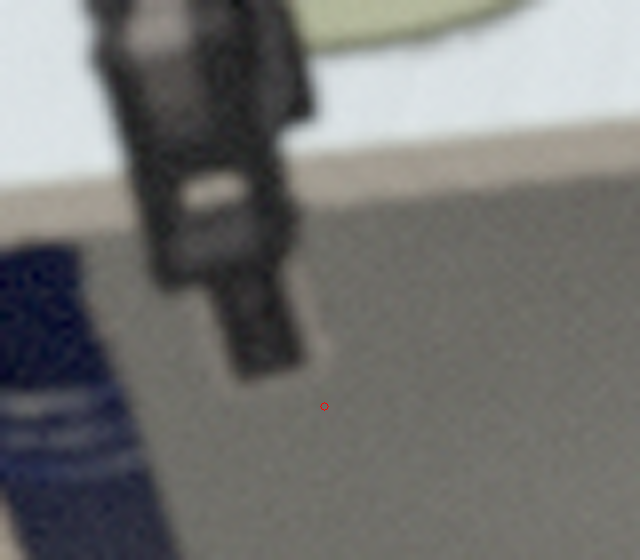

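```bash
python3 - <<'E'
from fit import *; from mo import *
pose=r.x[:3]
env.move_l(P(pose,(0,-.20,.037)),vel=.15); st("back",pose)
s=env.read_state()
im=snap("side","s2.png"); 
u=proj("side",s["eef_pos"])
z=cv2.resize(im[170:250,260:345,::-1],None,fx=7,fy=7,interpolation=2)
cv2.circle(z,tuple(int(v) for v in (u-[260,170]+.5)*7),4,(0,0,255),1); cv2.imwrite("pics/z3.png",z)
E
```

```text
back 8.22 local [-0.0004 -0.1993  0.0369] F [-0.5 -0.2 -0.1] 0.0
```

View pics/z3.png

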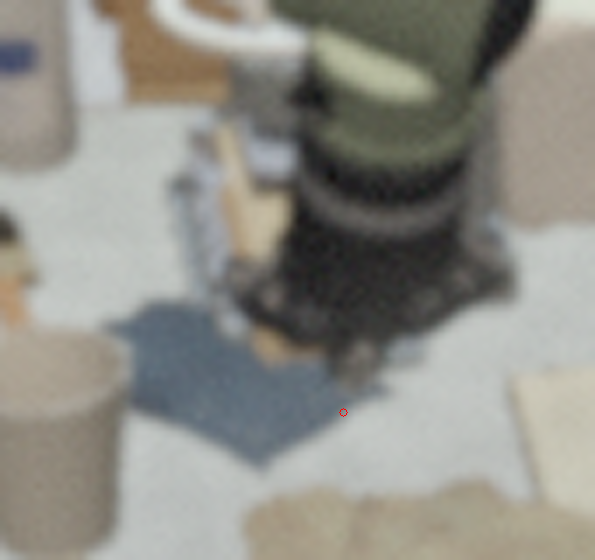

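```bash
python3 - <<'E'
from fit import *; from mo import *
pose=r.x[:3]
env.move_l(P(pose,(0,-.17,.031)),vel=.15)
print(env.move_l(P(pose,(0,-.125,.031)),vel=.06,f_stop=18)); st("a",pose)
print(env.move_l(P(pose,(0,-.085,.031)),vel=.035,f_stop=18)); st("b",pose)
im=snap("side","s3.png")
z=cv2.resize(im[170:250,260:345,::-1],None,fx=7,fy=7,interpolation=2); cv2.imwrite("pics/z4.png",z)
E
```

```text
False
a 9.53 local [-0.     -0.1247  0.0311] F [-0.1  0.9  0.7] -0.0
True
b 10.41 local [ 0.0006 -0.0951  0.0299] F [ 0.4 -2.2 -0.5] 0.0
```

View pics/z4.png

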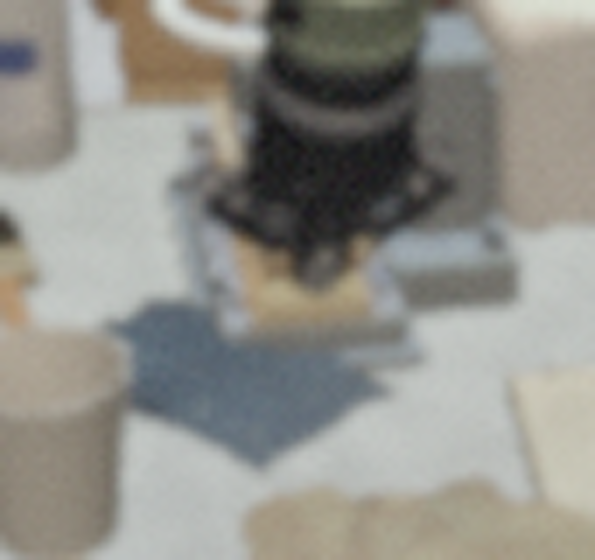

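```bash
python3 - <<'E'
from fit import *; from mo import *
pose=r.x[:3]
env.move_l(P(pose,(0,-.16,.031)),vel=.15)
env.goto(P(pose,(-.05,-.40,.25)),push_rot(pose,.2,1)); st("back",pose)
ims={n:np.mean([snap(n,n[0]+"4.png").astype(float) for _ in range(3)],0)[:,:,::-1].astype(np.uint8) for n in("side","top")}
for n in ims: cv2.imwrite(f"pics/{n}4.png",ims[n])
for cam,box in(("side",(250,140,350,240)),("top",(230,175,330,255))):
    overlay(cam+"4.png",cam,pose,r.x[4],-.01,box,cam+"_ov4.png",6)
a=cv2.imread("pics/side_ov4.png"); b=cv2.imread("pics/top_ov4.png")
E
```

```text
back 12.26 local [-0.0502 -0.3988  0.2487] F [ 0.2  0.  -1.1] -0.0
```

View pics/side_ov4.png

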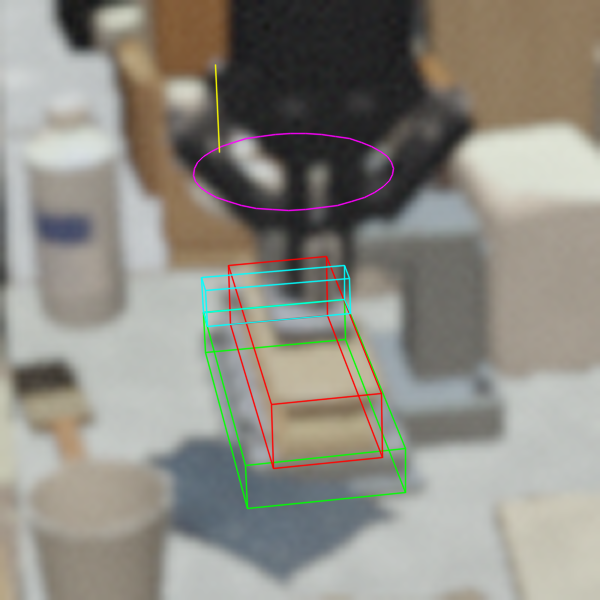

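View pics/top_ov4.png

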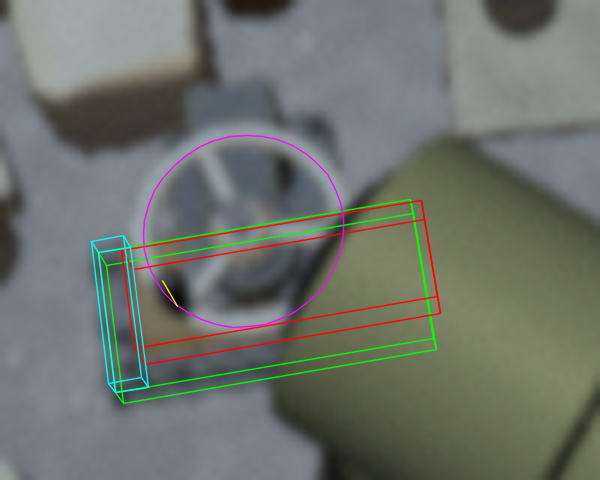

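```bash
python3 - <<'E'
import cv2,numpy as np
z=cv2.imread("pics/top4.png")[195:250,240:300]; z=cv2.resize(np.clip(z*1.6,0,255).astype(np.uint8),None,fx=10,fy=10,interpolation=2)
cv2.imwrite("pics/z5.png",z)
E
```

```text
(no output)
```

View pics/z5.png

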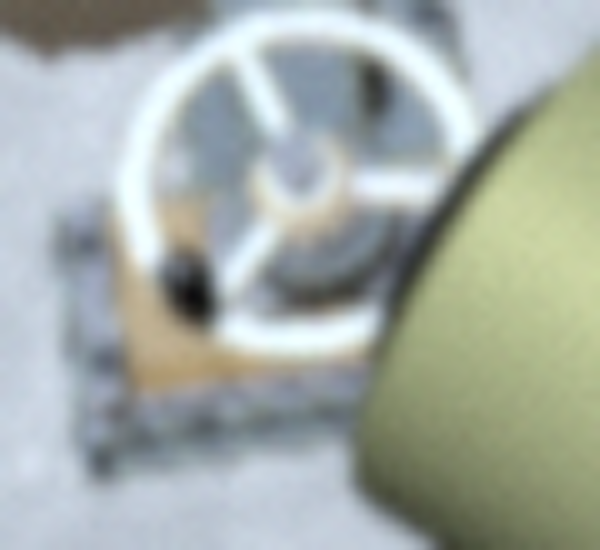

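The near end of the pair is within about 1 px of the home overlay. In the top view (zoom 120–135 col) its far end lies flush on the stop. Next is the first part of the wheel turn.

```bash
cat >> mo.py <<'E'
def tangential(F,pose,b):
    t=pdir(pose,(np.sin(b),-np.cos(b),0)); n=pdir(pose,(np.cos(b),np.sin(b),0)); return round(float(F@t),1),round(float(F@n),1)
def arc(pose,b0,k0,k1,sgn,step=10,vel=.06,z=.183,off=.0205,flim=60):
    n=int(np.ceil(abs(k1-k0)/step))
    for k in np.linspace(k0,k1,n+1)[1:]:
        b=b0-np.radians(k); p,R=wheel_pose(pose,b,off=off,z=z,sgn=sgn)
        hit=env.move_l(p,R,vel=vel,f_stop=flim)
        s=env.read_state(); F=np.array(s["wrist_force"]); print(int(k),round(s["clock"],1),"tan,rad,z",tangential(F,pose,b),round(F[2],1),hit)
        if hit: break
E
python3 - <<'E'
from fit import *; from mo import *
pose=r.x[:3]; b0=2.36-r.x[4]; s=-1
p,R=wheel_pose(pose,b0,off=.05,z=.29,sgn=s)
env.goto(p,R); st("above",pose)
p,R=wheel_pose(pose,b0,off=.05,z=.183,sgn=s); print(env.move_l(p,R,vel=.15,f_stop=10)); st("down",pose)
p,R=wheel_pose(pose,b0,off=.021,z=.183,sgn=s); print(env.move_l(p,R,vel=.05,f_stop=15)); st("near",pose)
snap("side","s5.png")
arc(pose,b0,0,60,s)
both("6.png")
E
```

```text
above 14.12 local [-0.0768  0.0121  0.2899] F [0.1 0.4 0.6] 0.0
False
down 14.99 local [-0.0764  0.0124  0.1836] F [-0.9  0.4  0.1] -0.0
False
near 15.72 local [-0.0552  0.0318  0.1828] F [-0.3 -0.5  1. ] 0.0
10 16.1 tan,rad,z (-0.9, -0.6) 0.6 False
20 16.4 tan,rad,z (-1.4, -1.0) 0.0 False
30 16.8 tan,rad,z (-2.6, 0.5) -1.3 False
40 17.1 tan,rad,z (-1.0, 0.6) -0.5 False
50 17.4 tan,rad,z (-0.8, 0.3) -0.5 False
60 17.8 tan,rad,z (-1.7, 0.4) -1.6 False
```

View pics/c6.png

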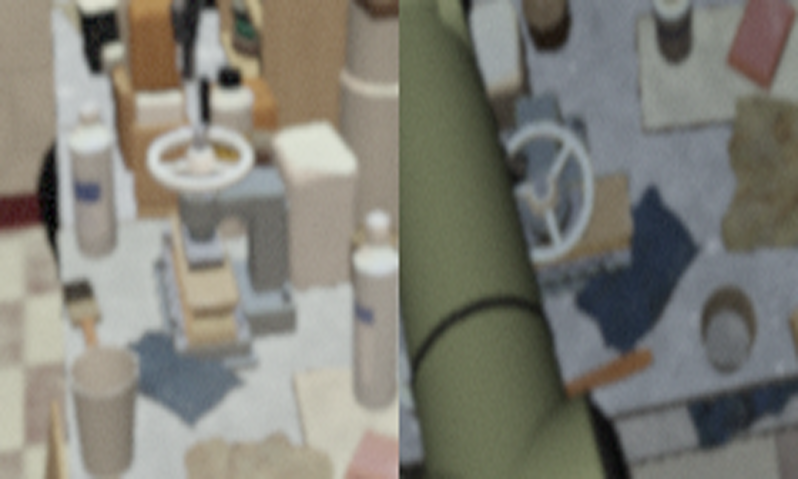

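The wheel turns with the push: the handle has moved to side-zoom (205,100). Continuing.

```bash
python3 - <<'E'
from fit import *; from mo import *
pose=r.x[:3]; b0=2.36-r.x[4]; s=-1
arc(pose,b0,60,200,s,vel=.07)
both("7.png")
E
```

```text
70 18.2 tan,rad,z (-2.0, -0.2) -0.6 False
80 18.5 tan,rad,z (-1.3, 0.7) -0.8 False
90 18.9 tan,rad,z (-0.9, 0.1) 0.1 False
100 19.2 tan,rad,z (-1.9, 0.1) -0.7 False
110 19.5 tan,rad,z (-1.5, 0.4) -0.9 False
120 19.8 tan,rad,z (-1.7, 0.2) 0.4 False
130 20.2 tan,rad,z (-1.9, 0.2) -0.2 False
140 20.5 tan,rad,z (-1.2, 1.6) -0.6 False
150 20.8 tan,rad,z (-1.5, -0.6) -0.5 False
160 21.1 tan,rad,z (-0.9, -0.2) -0.1 False
170 21.5 tan,rad,z (-2.2, -0.0) -0.3 False
180 21.8 tan,rad,z (-1.0, 0.2) 0.2 False
190 22.1 tan,rad,z (-1.1, 0.2) -0.3 False
200 22.4 tan,rad,z (-1.0, 0.7) 0.4 False
```

View pics/c7.png

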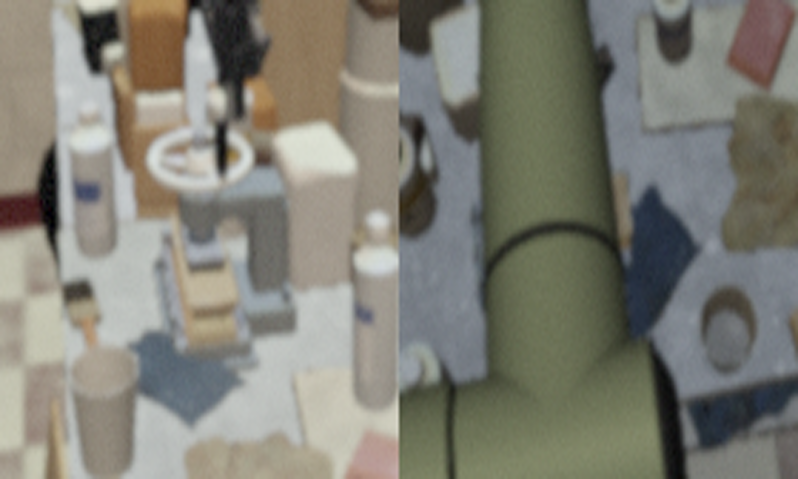

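```bash
python3 - <<'E'
from fit import *; from mo import *
pose=r.x[:3]; b0=2.36-r.x[4]; b=b0-np.radians(200)
p,R=wheel_pose(pose,b,off=.032,z=.183,sgn=-1); env.move_l(p,R,vel=.06)
p,R=wheel_pose(pose,b,off=.034,z=.26,sgn=-1); env.move_l(p,R,vel=.2)
p,R=wheel_pose(pose,b,off=.034,z=.26,sgn=1); env.goto(p,R); print(env.read_state()["joint_pos"].round(2))
p,R=wheel_pose(pose,b,off=.034,z=.183,sgn=1); print(env.move_l(p,R,vel=.15,f_stop=10)); st("down",pose)
arc(pose,b0,198,345,1,vel=.07)
p,R=wheel_pose(pose,b0-np.radians(345),off=.035,z=.183,sgn=1); env.move_l(p,R,vel=.1)
st("off",pose)
both("8.png")
E
```

```text
[ 0.02  0.37  0.04  1.23  0.   -0.36]
False
down 26.73 local [ 0.0536 -0.0439  0.1837] F [-0.4  0.5  0.4] 0.0
207 27.2 tan,rad,z (-1.0, 0.3) 0.5 False
217 27.5 tan,rad,z (-2.6, 0.9) 2.3 False
227 27.8 tan,rad,z (-3.1, 0.7) 2.5 False
237 28.2 tan,rad,z (-1.9, -0.2) 1.1 False
247 28.5 tan,rad,z (-1.6, 0.0) 1.5 False
256 28.8 tan,rad,z (-1.6, 1.0) 1.2 False
266 29.1 tan,rad,z (-2.2, 0.7) 1.5 False
276 29.5 tan,rad,z (-2.1, 0.5) 0.6 False
286 29.8 tan,rad,z (-1.1, 0.7) -0.3 False
296 30.1 tan,rad,z (-2.2, -0.4) -0.1 False
305 30.4 tan,rad,z (-1.2, -0.3) 0.4 False
315 30.8 tan,rad,z (-2.3, 0.4) 0.5 False
325 31.1 tan,rad,z (-1.9, 0.2) 0.4 False
335 31.4 tan,rad,z (-1.6, -0.1) -0.1 False
345 31.7 tan,rad,z (-2.1, -0.2) 0.1 False
off 32.03 local [-0.0691  0.0045  0.1833] F [ 0.3 -0.4 -0.4] 0.0
```

View pics/c8.png

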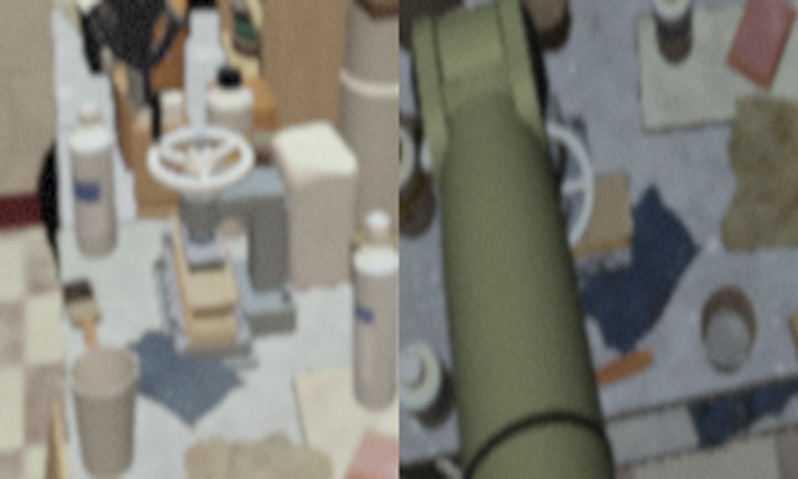

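```bash
cat > meas.py <<'E'
from fit import *; from mo import *
def away(pose,z=.29):
    s=env.read_state(); p=np.array(s["eef_pos"]); p[2]=z; env.move_l(p,vel=.2)
    env.move_joints([-1.465,.326,-.193,1.052,0,1.437])
def wheelimg(tag):
    o={}
    for n in("side","top"):
        o[n]=np.mean([optics.read_camera(n).astype(float) for _ in range(4)],0)[:,:,::-1]; np.save(f"pics/{n}_{tag}.npy",o[n])
    Z=[]
    for n,(a,b,c,d) in {"side":(270,140,330,190),"top":(245,190,295,240)}.items():
        for im in(np.load(f"pics/{n}_avg.npy"),o[n]):
            Z.append(cv2.resize(np.clip(im[b:d,a:c]*1.3,0,255).astype(np.uint8),(390,290),interpolation=2))
    cv2.imwrite(f"pics/w_{tag}.png",np.vstack([np.hstack(Z[:2]),np.hstack(Z[2:])]))
E
python3 - <<'E'
from meas import *
away(r.x[:3]); st("away",r.x[:3]); wheelimg("a")
E
```

```text
away 35.48 local [-0.4085 -0.6584  0.1965] F [-0.1  0.1  0.1] 0.0
```

View pics/w_a.png

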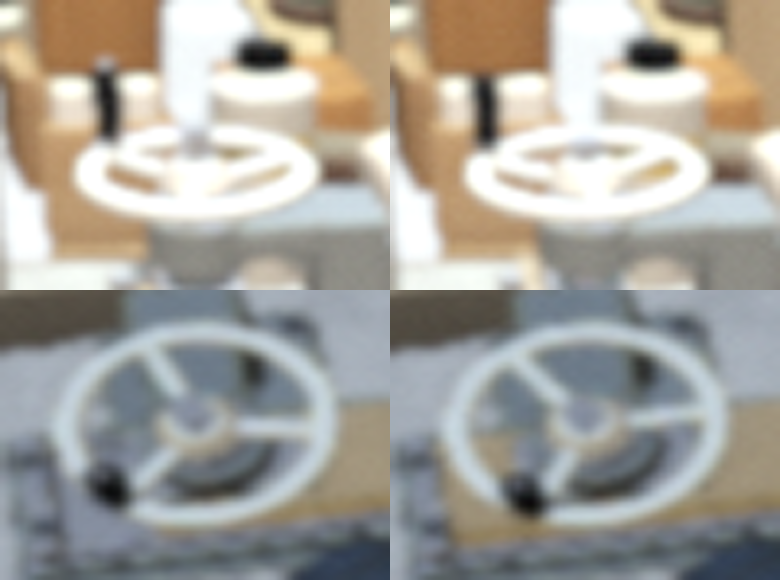

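```bash
cat >> meas.py <<'E'
def polar(im,pose,z=.170):
    th=np.arange(0,360,.5); rr=np.arange(.026,.050,.001)
    # recentre on measured ring centre
    x,y,a=pose
    c=atz("top",(269.6,212.6),.1665)
    M=np.zeros((len(rr),len(th),2),np.float32)
    for i,q in enumerate(rr):
        for j,t in enumerate(np.radians(th)):
            M[i,j]=proj1((c[0]+q*np.cos(t+a),c[1]+q*np.sin(t+a),z))
    g=cv2.remap(im.astype(np.float32),M[...,0],M[...,1],cv2.INTER_CUBIC)
    return th,g
f_,cx_,cy_,T_=K("top")
def proj1(p):
    q=T_[:3,:3]@np.array(p)+T_[:3,3]; return cx_+f_*q[0]/q[2],cy_+f_*q[1]/q[2]
def spokes(im,pose):
    th,g=polar(im,pose); v=g.min(2).mean(0)   # white = high min channel
    v=v-cv2.blur(np.tile(v,3)[None],(121,1))[0][len(v):2*len(v)]
    return th,np.clip(v,0,None)
def handle_top(im):
    w=im[190:245,240:300].mean(2); d=np.clip(50-cv2.GaussianBlur(w,(0,0),.7),0,None)
    return w,d
def compare(tag,pose):
    A=spokes(np.load("pics/top_avg.npy"),pose)[1]; B=spokes(np.load(f"pics/top_{tag}.npy"),pose)[1]
    best=max(range(-120,121),key=lambda s:(np.roll(A,s)*B).sum())
    th=np.arange(0,360,.5)
    pk=lambda V:[ round(float((th[i-16:i+17]*V[i-16:i+17]).sum()/V[i-16:i+17].sum()),1) for i in range(16,len(V)-16) if V[i]==V[i-16:i+17].max() and V[i]>12]
    print("shift ccw deg",best*.5,pk(A),pk(B))
E
python3 - <<'E'
from meas import *
compare("a",r.x[:3])
E
```

```text
shift ccw deg 13.0 [15.0, 140.6, 253.7] [29.0, 153.9, 266.5]
```

The spokes stand 13.4° short (12.8–14.0 across the three spokes), against 15° commanded, so the wheel leads nominal by 1.6°. The final push goes to nominal 358.4°.

```bash
python3 - <<'E'
from meas import *
pose=r.x[:3]; b0=2.36-r.x[4]; b=b0-np.radians(340)
p,R=wheel_pose(pose,b,off=.05,z=.29,sgn=1); env.goto(p,R)
p,R=wheel_pose(pose,b,off=.05,z=.183,sgn=1); print(env.move_l(p,R,vel=.2,f_stop=10))
p,R=wheel_pose(pose,b,off=.0205,z=.183,sgn=1); print(env.move_l(p,R,vel=.1,f_stop=15))
arc(pose,b0,340,358.4,1,step=7,vel=.04)
b=b0-np.radians(358.4)
p,R=wheel_pose(pose,b,off=.045,z=.183,sgn=1); env.move_l(p,R,vel=.1)
away(pose); st("away",pose); wheelimg("b"); compare("b",pose)
E
```

```text
False
False
346 39.9 tan,rad,z (-1.1, 0.8) 1.1 False
352 40.2 tan,rad,z (-3.4, -0.0) 2.4 False
358 40.5 tan,rad,z (-3.2, -0.4) 1.7 False
away 44.28 local [-0.4085 -0.6584  0.1965] F [ 0.3  0.5 -0.1] 0.0
shift ccw deg 0.0 [15.0, 140.6, 253.7] [14.9, 140.7, 254.3]
```

View pics/w_b.png

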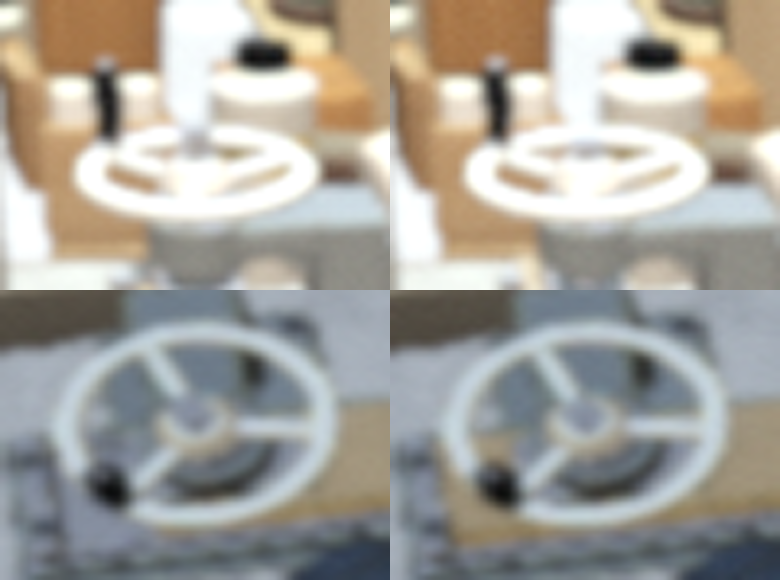

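The handle is back at its start in both views, with spokes within 0.6°. One last check of the bystanders and the pair before handing in.

```bash
python3 - <<'E'
import numpy as np,cv2
for n,(a,b,c,d) in {"side":(230,130,430,370),"top":(200,140,460,290)}.items():
    A,B=[np.load(f"pics/{n}_{t}.npy")[b:d,a:c] for t in("avg","b")]
    D=cv2.GaussianBlur(np.abs(A-B).max(2),(0,0),1); m=(D>18).astype(np.uint8)
    k,_,s,ce=cv2.connectedComponentsWithStats(m)
    for i in range(1,k):
        if s[i,4]>5: print(n,(ce[i]+[a,b]).round(),s[i,2:])
z=np.load("pics/side_b.npy")[140:240,255:345]; cv2.imwrite("pics/end.png",cv2.resize(z.astype(np.uint8),None,fx=6,fy=6,interpolation=2))
E
```

```text
side [300. 163.] [ 5  5 19]
side [291. 187.] [ 4  6 23]
side [291. 195.] [ 4  5 17]
side [303. 196.] [11  5 35]
side [306. 214.] [ 20  19 300]
top [307. 217.] [ 15  21 262]
top [258. 216.] [ 5  4 15]
top [257. 230.] [13 13 89]
```

View pics/end.png

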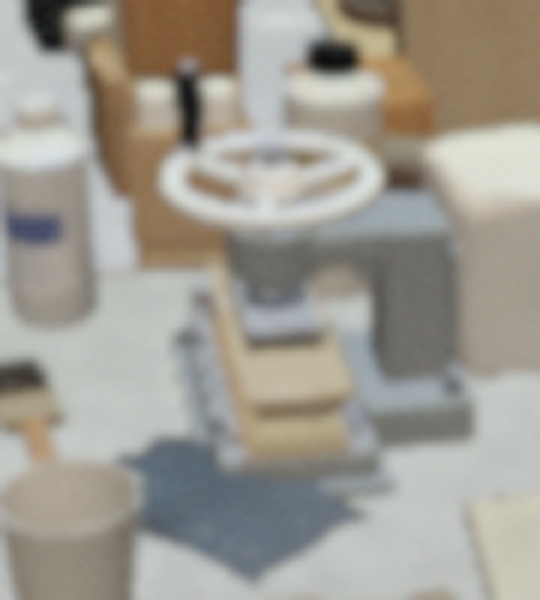

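The picture differences are confined to the pair, shoe and screw. The shoe sits on the pair (zoom 285,335), and the bystanders are unchanged.

```bash
python3 -c "
from h import *
order.finish_job(); print(env.read_state()['clock'])"
```

```text
the job is handed in; nothing more can be done
the job is handed in; nothing more can be done
```

The job is done and handed in at about 45 s of the 72 s allowed. I pushed the pair home against the end stop, then pushed the wheel one full turn clockwise by its handle.

**What I did**
- **Pair:** I pushed it along the bed with the closed fingertips until the 18 N force stop tripped at the end of travel.
- **Wheel:** I pushed the handle round in two arcs, turning the gripper in between. I then measured a 13.4° shortfall and closed it with a short final push.

**Last checks**
- **Pair home:** The top view shows it flush against the stop. Its near end is within about 1 px of the predicted home position.
- **Wheel angle:** The three spokes are within 0.6° of where they started, and the handle is back at its starting place in both views.
- **Shoe:** It appears to sit on the pair in the side view. I had no force reading on the clamp itself.
- **Bystanders:** Comparing before and after pictures around the press showed changes only at the pair, shoe and screw.

**What disagreed**
- **Fingertip position:** In the side camera the closed fingertips looked about 10 mm short of the reported tool point. The first push therefore probably ran into the pair's waist, so I backed off and pushed again lower.
- **Wheel centre:** It was about 1.4 px off between the two cameras. Neither this nor the fingertip offset affected the result.

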